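# Set a card pad in the trimmer for a 20 mm cut

### The job

Set the loose cardboard pad in the small trimmer for a 20 mm cut: push it with the fingertips, flat on the bed, until its left side lies flush along the fence and 20 mm of it sticks out past the bed's far edge (the second long mark beyond the edge on the fence's scale). Then press the trimmer's clamp bar down onto the pad and finish while still holding the bar firmly down, with the pad still in place. Only slide the pad, never lift it, and leave the things standing around where they are.

Things in the scene. Friction and masses are not known exactly. Their poses are not given: they have to be found in the camera images.
- trimmer: small rail trimmer, fixed to the table, grey flat bed. Origin: on the table under the bed; x points along the feed direction (away from the robot), y to the left, z up. Bed top at z = 30 mm, from x = -85 to the far (cutting) edge at x = +75 mm, y = -75 to +75 mm. The clamp bar crosses over the bed at x = 43 to 75 mm. The black blade carriage at its right end: x 73 to 97, y -83 to -53, top z 74 mm
- edge_corner (a point): point where the bed's far edge (x = +75 mm in the trimmer's frame) meets the fence's inner face (y = +63 mm), at the height of the bed's top. The aluminium fence stands left of it, 12 mm wide and 10 mm high over the bed, along the whole bed and 30 mm past the edge; marks every 5 mm on its top, the longest at the edge, then long ones 10 and 20 mm past it
- clamp_bar (a joint): downward travel of the clamp bar, m: 0 raised on its two springs, about 0.008 when its foot meets the pad, end of travel 0.012. It moves straight down and springs back when let go; about 1 N starts it, 2.5 N brings it to the pad; from there the springy rubber foot adds 3 N per mm of travel, 15 N in all at the end of travel. Held firmly down is 0.010 or more
- bar_top (a point): middle of the flat top of the aluminium clamp bar, with three dark rubber ribs, where a fingertip presses it; the bar is 28 mm wide (along the trimmer's x) and 184 mm long (along its y), top 66 mm above the table when raised; its rubber-faced foot hangs 14 mm over the bed, 8 mm over the pad
- card: loose stiff corrugated-card packing pad, 90 mm (its x) by 100 mm (its y) by 6 mm thick, about 50 g, lying flat on the trimmer's bed. Origin: centre of its underside; x points to its leading side, which already reaches toward or under the clamp bar, y to its left side
- card_front (a point): middle of the pad's leading side, half-way up; when the job is done it lies 20 mm past the bed's far edge (x = +95 mm in the trimmer's frame)
- card_side (a point): middle of the pad's left side, half-way up; when the job is done it touches the fence (y = +63 mm in the trimmer's frame)
- disc_c: bystander: metal disc, 50 mm across, 6 mm thick, on the table before the trimmer; origin under its centre
- white_lid: bystander: white jar lid, 60 mm across, 13 mm high, on the table before the trimmer; origin under its centre
- marker_red: bystander: capped marker pen, white barrel, 135 mm long (its y), 16 mm high, along the trimmer's right side; origin under the middle
- petri_dish: bystander: closed petri dish, 92 mm across, 14 mm high, right of the trimmer behind the sealer; origin under its centre
- packing_tape: bystander: roll of tape lying flat, 105 mm across, 48 mm high, right of the trimmer by the wall; origin under its centre

How it is judged:
By the outcome, as a careful person would: the job done as asked, in the order asked, and still so for the second after the job is handed in, while the arm keeps its last pose, push and grip.
It also fails if it takes over 67 s, if anything falls off the work surface, if the arm or the gripper's body presses on something with over 40 N, if the wrist force passes 120 N, or if a joint passes its speed limit or range.

### The arm

A 6-joint arm with a two-finger parallel gripper is mounted at the origin on the work surface; the furniture and walls round the work are solid. World frame = base frame: x ahead of the robot, y to its left, z up, the work surface at z = 0. Lengths are in mm, angles in rad, forces in N, time in s.
With the tool pointing down it reaches from about 275 to 1000 mm from the base axis. Payload 8.4 kg.
Tool frame: the origin (TCP) lies on the centre line of the jaws, within the pads' length; the fingertips stand r.tip_reach ahead of it and the grasp point (between the pads) lies 3 mm ahead of it (r.tip_reach is the distance from the TCP to the fingertips, in mm); z points along the fingers, y is the direction in which the jaws open and shut (so a half turn about z gives the same grasp; the last joint's range is limited). The gripper opens to 85 mm and grips with 20 to 120 N. Pads are 22 mm wide; open, the fingers measure 114 mm over their backs; the gripper's body (76 mm by 85 mm) begins 54 mm behind the grasp point. The pads swing forward as they close: fully open they stand 13 mm farther back than shut.
Start: joints at [1.348, 0.353, 1.633, -0, 1.155, -0.002], TCP at [136.88, 609.83, 253.281] pointing down, gripper open.
Joint ranges: [-2.63, 2.63], [-0.92, 2.1], [0.06, 2.66], [-1.3, 4.44], [0, 2.69], [-3.02, 3.02]. Speed limits (rad/s): [2.22, 2.22, 2.79, 3.14, 3.14, 3.14].

### API

Orientations are given as [roll, pitch, yaw] about the fixed x, y, z axes, in that order (R = Rz(yaw) Ry(pitch) Rx(roll)).
In Python, from rig import sense, optics, r, nets gives the robot as it stands. The module is installed in compiled form; this text tells all that it offers.
- The arm moves only by the tool carry_out, never from a script. Its argument "increments" is a list that holds one entry, the list of rows, each a list of 6 numbers: the shift along the tool's x, y, z normalised to -1 to 1, where 1 is 40 cm, then the turn, a rotation vector about the tool's x, y, z normalised to -1 to 1, where 1 is 60 degrees. A call has 1 to 5 rows; each row is the pose to reach, as a shift and turn from the pose commanded when the call began, along the tool's axes at that moment; what a row does not reach only later rows make up. A row lasts 1/12 s, in which the tool goes at most 41.7 mm and 7.16 degrees, less where a joint would pass 70% of its speed; a pose out of reach is approached as far as the arm can. A call with a number of a shift or a turn outside -1 to 1 is refused whole. A call with a gripper value outside its range is refused whole. "hand" is the closure, from 0 (fully open) to 1 (shut), set as the call begins (left out, the last holds). The fingers move at their own pace and stop on an object; "squeeze" is the grip in N (left out, the last holds). Time passes only in rows, so rows that repeat a pose let the fingers close. It gives the time, the measured TCP pose, the force and the opening at its end, in the units of the state.
- sense(): the state, without advancing time (a new reading comes with each control period).
- optics.grab_frame(name): name is "scene" or "top" or "wrist"; returns a dict with "img" (480x640x3 uint8, red, green, blue), "range_z" (480x640 float32, mm along the optical axis (not along the pixel's ray), 0 where there is no reading), "fov_y" (degrees; the focal length in pixels is half the picture's height over the tangent of half this angle, whatever the lens; pixels are square), "cx", "cy" (the principal point, pixels), "R" (3x3) and "t" (3): a world point X has camera coordinates R X + t. Camera axes: x right, y down, z forward; pixel columns grow to the right and rows downward; lengths in mm; the calibration is good to about 2 mm. The wrist camera is an equidistant fisheye: a pixel r from the principal point sees the ray r / f radians off the axis. A picture is of the moment at which its call begins.
- r.sign_off(): hands the job in, once; it reports no verdict.
Trained networks look in the newest picture that a camera, given by its name, has taken for a name from the list of things; names that differ only in an ending like _2 or _b are one class to them, and where a whole thing is asked for, a point or a joint stands for the part that bears it (a point fixed in the world has none). Each returns a list of dicts, best first, with "confidence" (0 to 1); they miss things now and then, are a little off and sometimes report something else, mostly with a low value. They report only what shows in the picture. A call takes as long as a camera call.
- nets.trace(target, camera): "mask" (480x640 bool, what is visible of it).
- nets.tip_of(target, camera): "point" ([x, y, z] in mm, in world coordinates, good to about 4 mm: a listed point, or the origin of a listed thing).
The state is a dict: "clock": time; "qpos": joint angles; "qvel": joint speeds; "joint_efforts": joint torques, N m; "eef_pos": TCP position; "tcp_rot": TCP orientation; "contact_force": force on the tool from outside, world axes, zero at the start; "wrist_torque": the same for the moment, N m; "opening": opening from 0.0 (shut) to 1.0 (fully open).
Only numpy, scipy, OpenCV 4.12 (cv2) and the standard library are available. Lean on these libraries where they do the work, as an engineer would, in place of code of your own. Each camera call takes 0.05 s, during which the arm holds its last target.

## Working session

There is one attempt and no reset: what is moved stays moved. The work goes in short steps, Python scripts to look and compute and a tool call to move; the robot and the scene stay as the last step left them, time stands still between calls to the robot, and variables do not carry over. Pictures are saved under pics/ and viewed, and the job is handed in when it is done.

Besides the shell and the picture viewer there is one more tool, called after "Emit:" by a JSON object that holds its "op" and its "data", one argument or row to a line. carry_out: Moves the arm, as the interface text tells. Its arguments: {"type":"object","properties":{"increments":{"type":"array","items":{"type":"array","items":{"type":"array","items":{"type":"number","minimum":-1,"maximum":1}}}},"hand":{"type":"number"},"squeeze":{"type":"number"}},"required":["increments"]}

```bash
mkdir -p pics; ls; python3 - <<'E'
from rig import sense, optics, r, nets
import cv2
s=sense();print(s);print(r.tip_reach)
for n in ("scene","top","wrist"):
    f=optics.grab_frame(n)
    cv2.imwrite(f"pics/{n}0.png",f["img"][:,:,::-1]);print(n,f["fov_y"],f["cx"],f["cy"],f["R"].tolist(),f["t"].tolist())
for n in ("scene","top"):
    for t in ("trimmer","edge_corner","bar_top","card","card_front","card_side","disc_c","white_lid","marker_red","petri_dish","packing_tape"):
        d=nets.tip_of(t,n)
        print(n,t,[(x["confidence"],[round(float(v)) for v in x["point"]]) for x in d[:2]])
E
```

```text
pics
{'clock': 0.0, 'qpos': array([ 1.34758071e+00,  3.53661642e-01,  1.63415283e+00,  3.59793146e-06,
        1.15517767e+00, -2.38015638e-03]), 'qvel': array([ 0.00095933,  0.00130756, -0.00056499, -0.00041093, -0.00012831,
       -0.00124923]), 'joint_efforts': array([-9.99730109e-04, -6.05253053e+01, -3.42064512e+01, -1.10163535e-04,
        9.21862229e-03, -1.92454615e-05]), 'eef_pos': array([136.79035218, 609.3860977 , 252.54522594]), 'tcp_rot': array([-3.14019318e+00, -6.62056396e-06,  2.92075573e+00]), 'contact_force': array([ 0.13953452, -0.19651301, -0.34886494]), 'wrist_torque': array([-0.0760891 ,  0.00980107, -0.03977605]), 'opening': 1.000133270920912}
22.0
scene 49.80963858824042 323.09477566937176 231.94411306749123 [[0.8075783314585371, -0.5896294900967335, 0.012421874532911836], [-0.34334692341376855, -0.48717714119687583, -0.8029765396806677], [0.4795103009748019, 0.6442014417117565, -0.5958811741912555]] [-357.68011302948895, 300.0952851592572, 755.8604451754667]
top 46.45265413007845 320.1361936004772 239.27449942259227 [[0.006124441205148593, -0.999980660592203,
[... 890 characters left out ...]
, 161, 2])]
scene marker_red [(0.73, [563, 142, 2])]
scene petri_dish [(0.96, [586, -8, 2]), (0.33, [464, 269, 31])]
scene packing_tape [(0.66, [710, -58, -2])]
top trimmer [(0.46, [460, 268, 40])]
top edge_corner [(0.59, [525, 241, 30]), (0.56, [523, 319, 29])]
top bar_top [(0.69, [534, 257, 69]), (0.28, [523, 235, 29])]
top card [(0.69, [483, 224, 28])]
top card_front [(0.74, [527, 241, 31]), (0.66, [360, 217, -3])]
top card_side [(0.64, [465, 270, 35])]
top disc_c [(0.83, [360, 221, -3]), (0.61, [524, 322, 30])]
top white_lid [(0.71, [383, 163, 1])]
top marker_red [(0.75, [562, 142, 0])]
top petri_dish [(0.7, [587, -11, 0])]
top packing_tape [(0.72, [710, -62, -1]), (0.6, [483, 225, 28])]
```

View pics/scene0.png

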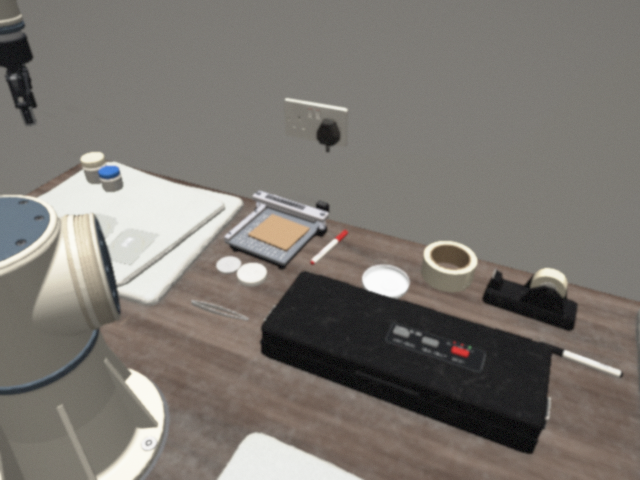

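View pics/top0.png

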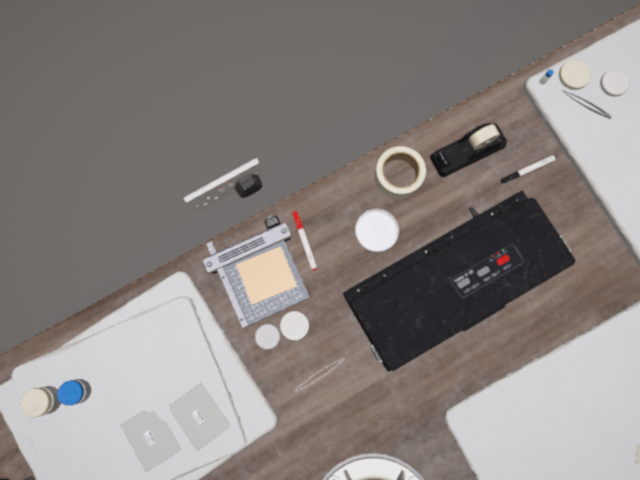

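View pics/wrist0.png

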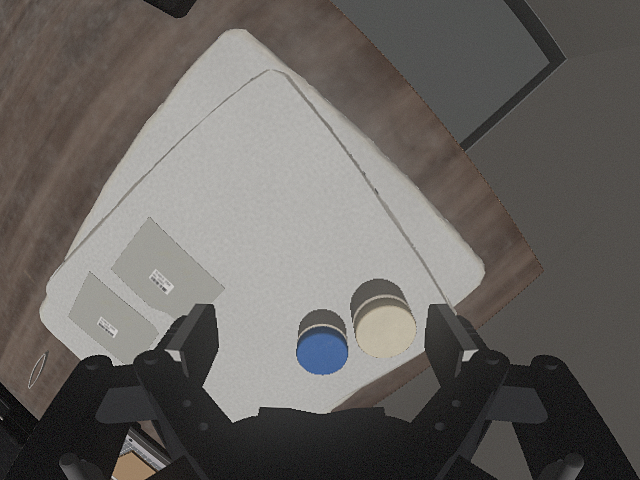

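```bash
cat > h.py <<'E'
from rig import sense, optics, r, nets
import numpy as np, cv2
from scipy.spatial.transform import Rotation as Ro
def foc(f): return 240/np.tan(np.radians(f["fov_y"]/2))
def cloud(f):
    F=foc(f);v,u=np.mgrid[0:480,0:640]
    z=f["range_z"]; P=np.stack([(u-f["cx"])/F*z,(v-f["cy"])/F*z,z],-1)
    return (P-f["t"])@f["R"]
def cloudw(f):
    F=foc(f);v,u=np.mgrid[0:480,0:640]
    dx=u-f["cx"];dy=v-f["cy"];rr=np.hypot(dx,dy)+1e-9;th=rr/F
    z=f["range_z"];t=np.tan(th)
    P=np.stack([dx/rr*t*z,dy/rr*t*z,z],-1)
    return (P-f["t"])@f["R"]
def proj(f,X,wrist=False):
    c=np.atleast_2d(X)@f["R"].T+f["t"];F=foc(f)
    if wrist:
        rho=np.hypot(c[:,0],c[:,1])+1e-9;th=np.arctan2(rho,c[:,2])
        return np.stack([f["cx"]+F*th*c[:,0]/rho,f["cy"]+F*th*c[:,1]/rho],-1)
    return np.stack([f["cx"]+F*c[:,0]/c[:,2],f["cy"]+F*c[:,1]/c[:,2]],-1)
def ray(f,uv,z,wrist=True):
    """pixel -> world point on plane z"""
    uv=np.atleast_2d(uv).astype(float);F=foc(f);d=uv-[f["cx"],f["cy"]]
    if wrist:
        rr=np.hypot(*d.T)+1e-9;th=rr/F
        D=np.stack([np.sin(th)*d[:,0]/rr,np.sin(th)*d[:,1]/rr,np.cos(th)],-1)
    else: D=np.c_[d/F,np.ones(len(d))]
    D=D@f["R"];C=-f["R"].T@f["t"]
    return C+D*((z-C[2])/D[:,2])[:,None]
def go(pos,xang):
    """increment to reach tcp pos with tool x at world angle xang deg, pointing down"""
    s=sense();R=Ro.from_euler('xyz',s["tcp_rot"]).as_matrix()
    a=np.radians(xang);x=np.array([np.cos(a),np.sin(a),0]);z=np.array([0,0,-1.]);T=np.stack([x,np.cross(z,x),z],1)
    d=R.T@(np.array(pos)-s["eef_pos"])/400
    w=np.degrees(Ro.from_matrix(R.T@T).as_rotvec())/60
    print("pos",s["eef_pos"].round(1),"clk",round(s["clock"],2),"row",np.r_[d,w].round(4).tolist(),"F",s["contact_force"].round(1))
E
python3 - <<'E'
from h import *
f=optics.grab_frame("top");P=cloud(f)
c=f["img"][200:340,180:330,::-1];cv2.imwrite("pics/topz.png",cv2.resize(c,None,fx=5,fy=4.2,interpolation=cv2.INTER_CUBIC))
m=nets.trace("card","top")[0]["mask"];q=P[m];print("card z",np.median(q[:,2]),m.sum())
print(cv2.minAreaRect(q[:,:2].astype(np.float32)))
b=nets.trace("bar_top","top");
if b:
    q=P[b[0]["mask"]];print(b[0]["confidence"],np.median(q[:,2]),cv2.minAreaRect(q[q[:,2]>55][:,:2].astype(np.float32)))
t=nets.trace("trimmer","top")
if t:
    q=P[t[0]["mask"]];print(t[0]["confidence"],cv2.minAreaRect(q[(q[:,2]>22)&(q[:,2]<80)][:,:2].astype(np.float32)))
# plug/wall height near
for (u,v) in [(250,183),(225,180),(250,215),(240,120)]: print(u,v,P[v,u].round())
go([470,225,300],112)
E
```

```text
card z 35.90601666372305 2102
((427.0865173339844, 197.326416015625), (215.8031005859375, 102.32837677001953), 23.465042114257812)
0.87 65.7517293942274 ((492.672607421875, 185.9036407470703), (285.1620788574219, 162.72972106933594), 58.26858139038086)
0.62 ((488.0929260253906, 240.27920532226562), (188.1530303955078, 184.09646606445312), 21.969532012939453)
250 183 [620. 233. 245.]
225 180 [618. 272. 269.]
250 215 [627. 268. -41.]
240 120 [655. 223. 443.]
pos [136.9 609.8 253.3] clk 1.45 row [-1.0233, -0.7564, -0.1168, 0.0, 0.0, 0.9225] F [ 0.1 -0.2 -0.1]
```

View pics/topz.png

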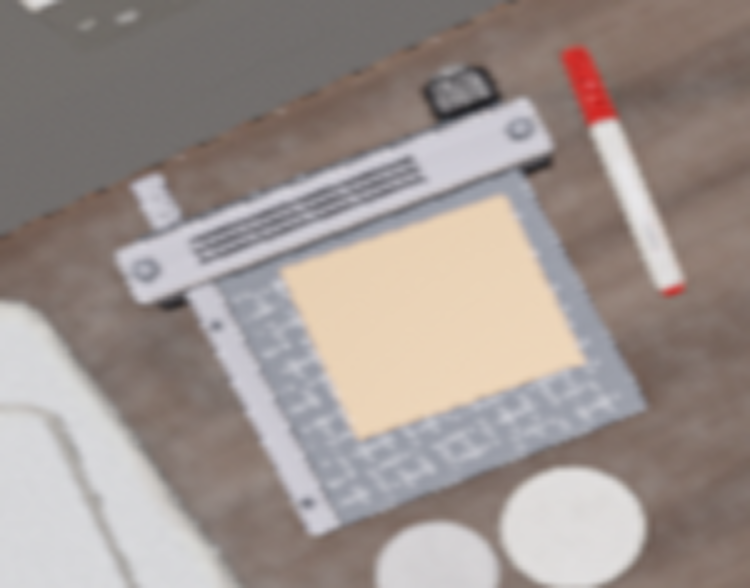

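Emit:
{"op": "carry_out", "data": {
  "increments": [
    [[-0.08,-0.06,-0.02,0,0,0.07],[-0.16,-0.12,-0.04,0,0,0.14],[-0.24,-0.18,-0.06,0,0,0.21],[-0.32,-0.24,-0.08,0,0,0.28],[-0.4,-0.3,-0.1,0,0,0.35]]
  ],
  "hand": 0.5
}}

```text
clock: 1.87
eef_pos: [267.5, 456.2, 293.7]
tcp_rot: [3.141, 0.0, 2.551]
contact_force: [0.3, 0.9, 0.7]
opening: 0.503
```

```bash
python3 -c "
from h import *
go([470,225,300],112)"
```

```text
pos [267.5 456.2 293.7] clk 1.87 row [-0.7424, -0.1984, -0.0158, 0.0002, 0.0, 0.5696] F [0.3 0.9 0.7]
```

Emit:
{"op": "carry_out", "data": {
  "increments": [
    [[-0.08,-0.02,-0.002,0,0,0.08],[-0.17,-0.045,-0.005,0,0,0.16],[-0.26,-0.07,-0.008,0,0,0.24],[-0.35,-0.095,-0.01,0,0,0.32],[-0.44,-0.12,-0.012,0,0,0.4]]
  ]
}}

```text
clock: 2.28
eef_pos: [387.5, 318.7, 298.5]
tcp_rot: [3.141, -0.0, 2.131]
contact_force: [0.5, 1.1, 0.1]
opening: 0.497
```

```bash
python3 -c "
from h import *
go([470,225,300],112)"
```

```text
pos [387.5 318.7 298.5] clk 2.28 row [-0.308, 0.0501, -0.0039, 0.0007, -0.0002, 0.1687] F [0.5 1.1 0.1]
```

Emit:
{"op": "carry_out", "data": {
  "increments": [
    [[-0.08,0.012,0,0,0,0.08],[-0.16,0.025,0,0,0,0.16],[-0.24,0.04,0,0,0,0.169],[-0.3,0.05,0,0,0,0.169],[-0.308,0.05,0,0,0,0.169]]
  ]
}}

```text
clock: 2.7
eef_pos: [471.8, 224.2, 298.2]
tcp_rot: [3.141, 0.001, 1.956]
contact_force: [1.1, -0.4, 1.7]
opening: 0.498
```

```bash
python3 - <<'E'
from h import *
f=optics.grab_frame("wrist");cv2.imwrite("pics/w1.png",f["img"][:,:,::-1])
np.save("w1.npy",f,allow_pickle=True)
s=sense();print(s["eef_pos"],s["tcp_rot"],s["clock"],s["contact_force"])
P=cloudw(f)
for t in ("card","bar_top","trimmer"):
    m=nets.trace(t,"wrist")
    if m:
        q=P[m[0]["mask"]];print(t,m[0]["confidence"],np.percentile(q[:,2],[5,50,95]).round(1))
for t in ("edge_corner","bar_top","card_front","card_side","card"):
    print(t,[(d["confidence"],np.round(d["point"])) for d in nets.tip_of(t,"wrist")[:2]])
E
```

```text
[470.78820705 225.02095594 298.10881387] [3.14133040e+00 5.23179155e-04 1.95555621e+00] 2.75 [-0.19798142  0.32160236  0.7824588 ]
card 0.9 [33.5 34.8 36.2]
bar_top 0.73 [59.7 64.7 72.1]
trimmer 0.89 [27.8 37.9 66.7]
edge_corner [(0.68, array([528., 322.,  26.]))]
bar_top [(0.81, array([538., 260.,  71.]))]
card_front [(0.69, array([525., 239.,  34.]))]
card_side [(0.95, array([469., 268.,  34.]))]
card [(0.86, array([487., 218.,  31.]))]
```

View pics/w1.png

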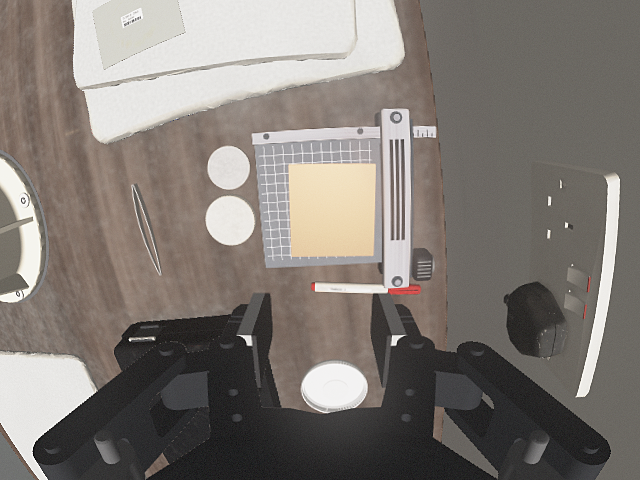

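```bash
python3 - <<'E'
import cv2
i=cv2.imread("pics/w1.png")[100:300,240:450]
i=cv2.resize(i,None,fx=3.8,fy=3,interpolation=cv2.INTER_CUBIC)
i=cv2.resize(cv2.imread("pics/w1.png")[100:300,245:445],None,fx=3,fy=3,interpolation=cv2.INTER_CUBIC)
cv2.imwrite("pics/w1z.png",i)
E
```

```text
(no output)
```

View pics/w1z.png

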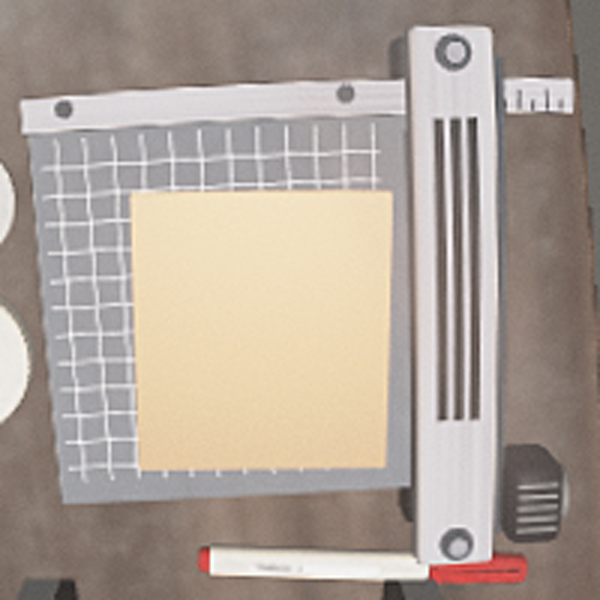

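```bash
python3 - <<'E'
from h import *
from scipy.optimize import least_squares
f=np.load("w1.npy",allow_pickle=True).item()
Z=lambda p:np.array(p)/3+[245-1/3,100-1/3]
# (zoom px, trimmer coords)
obs=[((62,502),(-85,-75,30)),((22,100),(-85,75,40)),((23,134),(-85,63,40)),((408,27),(45,92,66)),((490,26),(73,92,66)),((418,562),(45,-92,66)),((490,563),(73,-92,66)),((574,80),(105,75,40)),((574,113),(105,63,40))]
X=np.array([o[1] for o in obs],float);U=np.array([Z(o[0]) for o in obs])
def pr(p):
    c,s=np.cos(p[2]),np.sin(p[2]);W=np.c_[c*X[:,0]-s*X[:,1]+p[0],s*X[:,0]+c*X[:,1]+p[1],X[:,2]+p[3]]
    return proj(f,W,True)
q=least_squares(lambda p:(pr(p)-U).ravel(),[482,236,.38,0],loss='soft_l1',x_scale=[1,1,.01,1])
print(q.x,np.degrees(q.x[2]));print((pr(q.x)-U).round(1))
p=q.x;c,s=np.cos(p[2]),np.sin(p[2])
W=ray(f,[Z(a) for a in [(131,192),(392,192),(386,467),(140,470)]],36)
d=W[:,:2]-p[:2];T=np.c_[c*d[:,0]+s*d[:,1],-s*d[:,0]+c*d[:,1]]
print("card in trimmer",T.round(1).tolist(),W.round(1).tolist())
print(np.linalg.norm(np.diff(T[[0,1,2,3,0]],axis=0),axis=1))
np.save("trim.npy",p)
E
```

```text
[ 4.86442355e+02  2.33910928e+02  4.34006183e-01 -6.02251784e+00] 24.866722559575212
[[-0.4 -0.3]
 [-0.4 -0. ]
 [ 0.1  0.1]
 [ 0.9 -0.1]
 [ 2.   0.2]
 [-0.2  1. ]
 [ 1.4 -1. ]
 [-1.9 -0.1]
 [-1.7  0.2]]
card in trimmer [[-48.8, 40.5], [40.6, 36.4], [36.9, -63.1], [-52.6, -59.8]] [[425.2, 250.1, 36.0], [508.0, 284.0, 36.0], [546.5, 192.2, 36.0], [463.9, 157.6, 36.0]]
[ 89.45033126  99.61196119  89.53494405 100.32626655]
```

```bash
python3 - <<'E'
from h import *
from scipy.optimize import least_squares
f=np.load("w1.npy",allow_pickle=True).item()
Z=lambda p:np.array(p)/3+[245-1/3,100-1/3]
A=[((62,502),30),((22,100),40),((23,134),40),((574,80),40),((574,113),40),((506,82),40),((508,110),40),((408,27),66),((490,26),66),((418,562),66),((490,563),66),((131,192),36),((392,192),36),((386,467),36),((140,470),36),((504,84),40),((376,120),30)]
W=np.array([ray(f,Z(a),z)[0] for a,z in A]);print(W.round(1))
ang=lambda a,b:np.degrees(np.arctan2(*(W[b]-W[a])[[1,0]]))
print("fence out",ang(1,3),"in",ang(2,4),"bar near",ang(9,7)-90,"far",ang(10,8)-90,"cardL",ang(11,12),"R",ang(14,13),"front",ang(13,12)-90,"rear",ang(14,11)-90,"bedrear",ang(0,1)-90)
E
```

```text
[[441.4 132.5  30. ]
 [379.2 266.8  40. ]
 [383.7 256.   40. ]
 [550.4 346.1  40. ]
 [555.1 335.5  40. ]
 [528.6 335.   40. ]
 [533.  326.4  40. ]
 [487.1 335.2  66. ]
 [510.9 346.5  66. ]
 [563.6 172.5  66. ]
 [587.9 181.4  66. ]
 [425.2 250.1  36. ]
 [508.  284.   36. ]
 [546.5 192.2  36. ]
 [463.9 157.6  36. ]
 [528.2 334.1  40. ]
 [493.9 304.9  30. ]]
fence out 24.860022444593632 in 24.895661085092556 bar near 25.18494549815277 far 25.012270646859676 cardL 22.2640668314169 R 22.721610452726114 front 22.75028882818232 rear 22.70013390407533 bedrear 24.856585616060244
```

```bash
cat >> h.py <<'E'
YAW=24.95;_a=np.radians(YAW);O=np.array([487,234.7]);Uv=np.array([np.cos(_a),np.sin(_a)]);Vv=np.array([-np.sin(_a),np.cos(_a)])
def tw(x,y,z): return np.r_[O+x*Uv+y*Vv,z]
def wt(p): d=np.asarray(p)[...,:2]-O; return np.stack([d@Uv,d@Vv],-1)
def gt(x,y,z,xrel):
    go(tw(x,y,z),YAW+xrel); print("now in trimmer",wt(sense()["eef_pos"]).round(1))
E
python3 -c "
from h import *
gt(-10,-79,80,90)"
```

```text
pos [468.9 227.6 298.1] clk 3.15 row [-0.1991, 0.0328, 0.5453, 0.0, -0.0001, -0.0444] F [ 0.3  0.6 -0.8]
now in trimmer [-19.4   1.2]
```

Emit:
{"op": "carry_out", "data": {
  "increments": [
    [[-0.1,0.016,0.0,0,0,-0.044],[-0.199,0.033,0.05,0,0,-0.044],[-0.199,0.033,0.15,0,0,-0.044],[-0.199,0.033,0.25,0,0,-0.044],[-0.199,0.033,0.35,0,0,-0.044]]
  ]
}}

```text
clock: 3.57
eef_pos: [512.1, 158.0, 157.2]
tcp_rot: [3.14, 0.0, 2.004]
contact_force: [-0.3, -0.1, 0.1]
opening: 0.497
```

Emit:
{"op": "carry_out", "data": {
  "increments": [
    [[0,0,0.06,0,0,0],[0,0,0.12,0,0,0],[0,0,0.17,0,0,0],[0,0,0.195,0,0,0],[0,0,0.195,0,0,0]]
  ]
}}

```text
clock: 3.98
eef_pos: [510.3, 158.1, 78.2]
tcp_rot: [-3.138, -0.001, 2.005]
contact_force: [-0.1, -1.2, -0.3]
opening: 0.497
```

```bash
python3 - <<'E'
from h import *
gt(-10,-79,52,90)
f=optics.grab_frame("wrist");cv2.imwrite("pics/w2.png",f["img"][:,:,::-1]);gt(-10,-79,52,90)
E
```

```text
pos [510.3 158.1  78.2] clk 3.98 row [0.0006, 0.0032, 0.0654, -0.0035, -0.0005, -0.001] F [-0.1 -1.2 -0.3]
now in trimmer [-11.2 -79.3]
pos [511.2 158.3  79.6] clk 4.03 row [0.0011, 0.0008, 0.069, -0.0017, -0.0003, -0.0012] F [ 0.4 -0.3 -0.2]
now in trimmer [-10.3 -79.5]
```

View pics/w2.png

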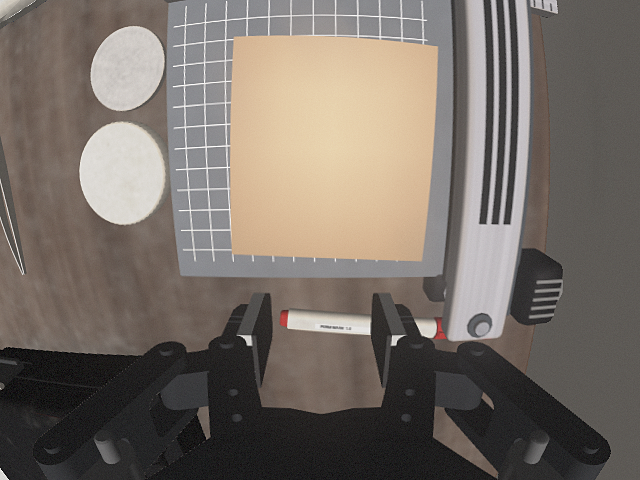

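Emit:
{"op": "carry_out", "data": {
  "increments": [
    [[0,0,0.02,0,0,0],[0,0,0.04,0,0,0],[0,0,0.055,0,0,0],[0,0,0.055,0,0,0],[0,0,0.055,0,0,0]]
  ]
}}

```text
clock: 4.45
eef_pos: [511.6, 158.1, 58.0]
tcp_rot: [-3.141, -0.0, 2.004]
contact_force: [-0.4, -0.9, -0.3]
opening: 0.495
```

```bash
python3 - <<'E'
from h import *
f=optics.grab_frame("wrist");cv2.imwrite("pics/w3.png",f["img"][:,:,::-1]);gt(-10,-79,52,90)
E
```

```text
pos [511.8 158.1  58.2] clk 4.5 row [0.0022, -0.0005, 0.0155, 0.0001, -0.0, -0.0018] F [ 1.1 -0.3 -0.1]
now in trimmer [ -9.8 -79.9]
```

View pics/w3.png

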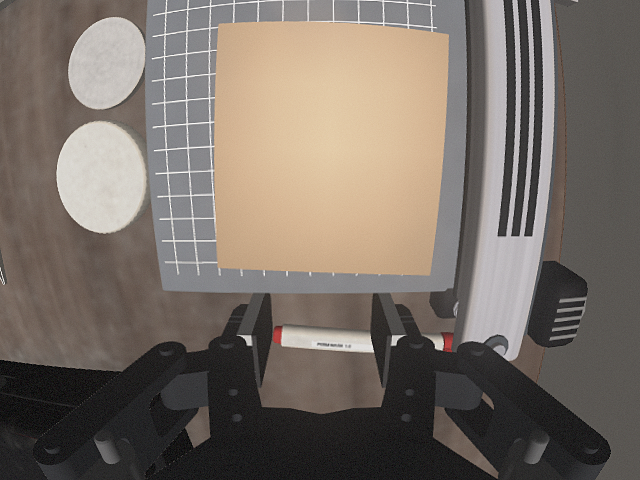

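Emit:
{"op": "carry_out", "data": {
  "increments": [
    [[0.011,0,0,0,0,0],[0.011,0,0.005,0,0,0],[0.011,0,0.0075,0,0,0],[0.011,0,0.01,0,0,0],[0.011,0,0.0125,0,0,0]]
  ]
}}

```text
clock: 4.92
eef_pos: [509.9, 162.1, 53.0]
tcp_rot: [3.142, 0.0, 2.005]
contact_force: [0.7, -0.1, -0.0]
opening: 0.503
```

Emit:
{"op": "carry_out", "data": {
  "increments": [
    [[0,0,0.0025,0,0,0],[0,0,0.0025,0,0,0],[0,0,0.005,0,0,0],[0,0,0.005,0,0,0]]
  ]
}}

```text
clock: 5.25
eef_pos: [509.9, 162.1, 50.9]
tcp_rot: [-3.141, -0.0, 2.004]
contact_force: [1.0, 1.2, 0.5]
opening: 0.498
```

Emit:
{"op": "carry_out", "data": {
  "increments": [
    [[0,0,0.0025,0,0,0],[0,0,0.0025,0,0,0],[0,0,0.005,0,0,0],[0,0,0.005,0,0,0]]
  ]
}}

```text
clock: 5.58
eef_pos: [510.0, 162.1, 50.1]
tcp_rot: [3.141, 0.0, 2.005]
contact_force: [-4.1, -2.0, 15.0]
opening: 0.5
```

Emit:
{"op": "carry_out", "data": {
  "increments": [
    [[0,0,0.0025,0,0,0],[0,0,0.0025,0,0,0]]
  ]
}}

```text
clock: 5.75
eef_pos: [510.1, 162.2, 49.9]
tcp_rot: [3.141, 0.0, 2.005]
contact_force: [-7.3, -3.6, 27.2]
opening: 0.501
```

```bash
python3 - <<'E'
from h import *
f=optics.grab_frame("wrist");cv2.imwrite("pics/w4.png",f["img"][:,:,::-1]);gt(-10,-79,48,90)
P=cloudw(f);print(r.tip_reach)
for u,v in [(268,296),(266,300),(378,297),(385,300),(250,285),(330,280)]:print(u,v,P[v,u].round(1),wt(P[v,u]).round(1))
cv2.imwrite("pics/w4z.png",cv2.resize(f["img"][240:380,200:460,::-1],None,fx=3,fy=3))
E
```

```text
pos [510.1 162.2  50. ] clk 5.8 row [-0.0087, -0.0009, 0.0049, 0.0004, 0.0001, -0.0017] F [-6.8 -2.8 26.7]
now in trimmer [ -9.6 -75.5]
22.0
268 296 [486.5 162.   33.3] [-31.1 -65.7]
266 300 [486.1 163.5  40.2] [-30.9 -64.2]
378 297 [526.2 181.5  36.6] [ 13.1 -64.7]
385 300 [528.  182.8  40.3] [ 15.3 -64.3]
250 285 [478.1 164.2  35.1] [-37.8 -60.2]
330 280 [505.8 180.   35.9] [ -6.  -57.5]
```

View pics/w4z.png

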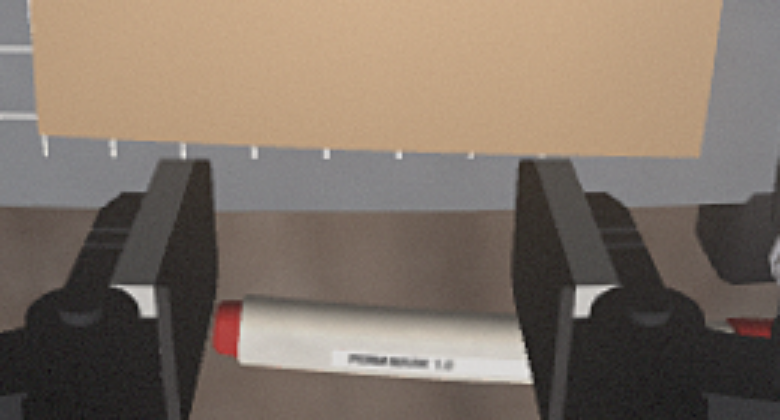

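Emit:
{"op": "carry_out", "data": {
  "increments": [
    [[0,0,-0.011,0,0,0],[0,0,-0.011,0,0,0],[0.005,0,-0.011,0,0,0],[0.01,0,-0.011,0,0,0],[0.015,0,-0.011,0,0,0]]
  ]
}}

```text
clock: 6.22
eef_pos: [507.1, 167.7, 52.1]
tcp_rot: [-3.141, -0.0, 2.004]
contact_force: [0.2, -1.0, 0.9]
opening: 0.5
```

Emit:
{"op": "carry_out", "data": {
  "increments": [
    [[0.005,0,0,0,0,0],[0.01,0,0,0,0,0],[0.015,0,0,0,0,0],[0.02,0,0,0,0,0],[0.02,0,0,0,0,0]]
  ]
}}

```text
clock: 6.63
eef_pos: [503.8, 175.2, 52.4]
tcp_rot: [-3.141, -0.0, 2.005]
contact_force: [0.2, 0.1, 0.3]
opening: 0.502
```

```bash
python3 - <<'E'
from h import *
f=optics.grab_frame("wrist");cv2.imwrite("pics/w5.png",f["img"][:,:,::-1]);gt(-10,-50,52.3,90)
E
```

```text
pos [503.9 175.1  52.4] clk 6.68 row [0.028, -0.0005, 0.0004, -0.0001, -0.0, -0.0014] F [-0.   0.6  0.5]
now in trimmer [ -9.8 -61.2]
```

View pics/w5.png

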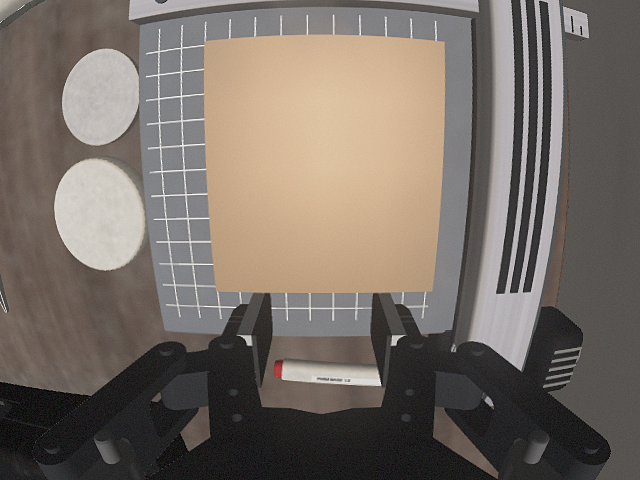

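Emit:
{"op": "carry_out", "data": {
  "increments": [
    [[0.005,0,0,0,0,0],[0.01,0,0,0,0,0],[0.015,0,0,0,0,0],[0.02,0,0,0,0,0],[0.02,0,0,0,0,0]]
  ]
}}

```text
clock: 7.1
eef_pos: [500.5, 182.4, 52.5]
tcp_rot: [-3.142, -0.0, 2.005]
contact_force: [-1.4, -0.0, -0.3]
opening: 0.502
```

Emit:
{"op": "carry_out", "data": {
  "increments": [
    [[0.0025,0,0,0,0,0],[0.005,0,0,0,0,0],[0.0075,0,0,0,0,0],[0.0075,0,0,0,0,0]]
  ]
}}

```text
clock: 7.43
eef_pos: [499.4, 184.9, 52.5]
tcp_rot: [3.142, -0.0, 2.004]
contact_force: [-0.8, 0.1, 0.5]
opening: 0.499
```

```bash
python3 - <<'E'
from h import *
f=optics.grab_frame("wrist");cv2.imwrite("pics/w6.png",f["img"][:,:,::-1]);gt(-10,-50,52.3,90)
E
```

```text
pos [499.3 184.9  52.5] clk 7.48 row [0.001, -0.0004, 0.0004, -0.0001, -0.0, -0.0016] F [0.  0.2 0.1]
now in trimmer [ -9.8 -50.4]
```

View pics/w6.png

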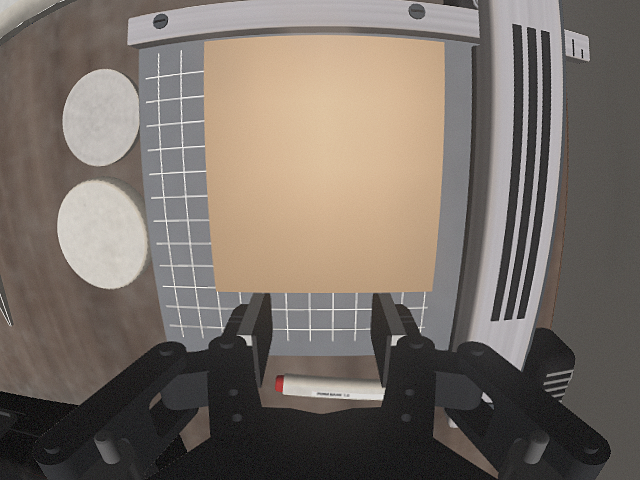

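Near the fence, small gap left. Push gently until force.

Emit:
{"op": "carry_out", "data": {
  "increments": [
    [[0.0025,0,0,0,0,0],[0.005,0,0,0,0,0],[0.005,0,0,0,0,0]]
  ]
}}

```text
clock: 7.73
eef_pos: [498.5, 186.7, 52.5]
tcp_rot: [-3.142, -0.0, 2.005]
contact_force: [0.4, -0.1, 0.1]
opening: 0.498
```

Emit:
{"op": "carry_out", "data": {
  "increments": [
    [[0.0025,0,0,0,0,0],[0.005,0,0,0,0,0],[0.005,0,0,0,0,0]]
  ]
}}

```text
clock: 7.98
eef_pos: [498.4, 187.7, 52.6]
tcp_rot: [3.141, 0.002, 2.006]
contact_force: [3.7, -8.1, -0.2]
opening: 0.499
```

Emit:
{"op": "carry_out", "data": {
  "increments": [
    [[-0.0125,0,0,0,0,0],[-0.025,0,0,0,0,0],[-0.025,0,-0.08,0,0,0],[-0.025,0,-0.16,0,0,0],[-0.025,0,-0.16,0,0,0]]
  ]
}}

```text
clock: 8.4
eef_pos: [504.8, 180.1, 121.2]
tcp_rot: [3.135, 0.0, 2.004]
contact_force: [1.0, 1.1, 0.5]
opening: 0.5
```

```bash
python3 - <<'E'
from h import *
gt(-70,13,110,0)
f=optics.grab_frame("wrist");cv2.imwrite("pics/w7.png",f["img"][:,:,::-1])
np.save("w7.npy",f,allow_pickle=True)
E
```

```text
pos [504.8 180.1 121.2] clk 8.4 row [0.1747, -0.1584, 0.0268, 0.0054, -0.0048, 1.4979] F [1.  1.1 0.5]
now in trimmer [ -6.9 -57. ]
```

View pics/w7.png

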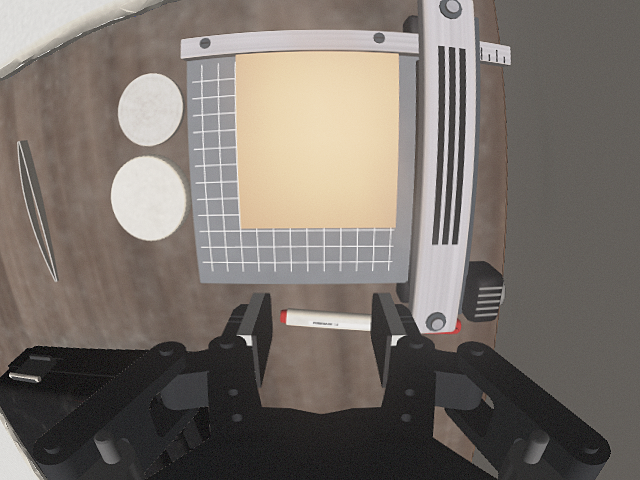

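Emit:
{"op": "carry_out", "data": {
  "increments": [
    [[0.035,-0.03,-0.01,0,0,0.11],[0.07,-0.06,-0.02,0,0,0.22],[0.1,-0.09,-0.02,0,0,0.33],[0.14,-0.12,-0.02,0,0,0.44],[0.175,-0.158,-0.02,0,0,0.55]]
  ]
}}

```text
clock: 8.87
eef_pos: [414.3, 216.5, 123.8]
tcp_rot: [-3.141, 0.0, 1.422]
contact_force: [-0.1, 0.1, -0.6]
opening: 0.495
```

Emit:
{"op": "carry_out", "data": {
  "increments": [
    [[0,0,0,0,0,0.11],[0,0,0,0,0,0.22],[0,0,0,0,0,0.33],[0,0,0,0,0,0.44],[0,0,0,0,0,0.55]]
  ]
}}

```text
clock: 9.28
eef_pos: [414.6, 216.0, 123.6]
tcp_rot: [-3.141, 0.001, 0.847]
contact_force: [0.0, -1.0, 0.6]
opening: 0.501
```

```bash
python3 - <<'E'
from h import *
gt(-70,13,110,0)
E
```

```text
pos [414.6 216.  123.6] clk 9.28 row [0.0075, 0.005, 0.0341, -0.0004, 0.0012, 0.3929] F [ 0.  -1.   0.6]
now in trimmer [-73.5  13.6]
```

Emit:
{"op": "carry_out", "data": {
  "increments": [
    [[0.002,0.001,0.03,0,0,0.11],[0.004,0.002,0.06,0,0,0.22],[0.007,0.004,0.09,0,0,0.33],[0.007,0.005,0.11,0,0,0.393],[0.007,0.005,0.11,0,0,0.393]]
  ]
}}

```text
clock: 9.7
eef_pos: [417.1, 216.3, 78.4]
tcp_rot: [3.142, 0.004, 0.438]
contact_force: [-0.4, -1.2, 0.3]
opening: 0.502
```

```bash
python3 - <<'E'
from h import *
f=optics.grab_frame("wrist");cv2.imwrite("pics/w8.png",f["img"][:,:,::-1])
gt(-70,13,52.3,0)
E
```

```text
pos [417.5 216.5  79.2] clk 9.75 row [0.002, -0.0004, 0.0672, -0.0, 0.0029, 0.0064] F [ 0.4  0.3 -0. ]
now in trimmer [-70.7  12.8]
```

View pics/w8.png

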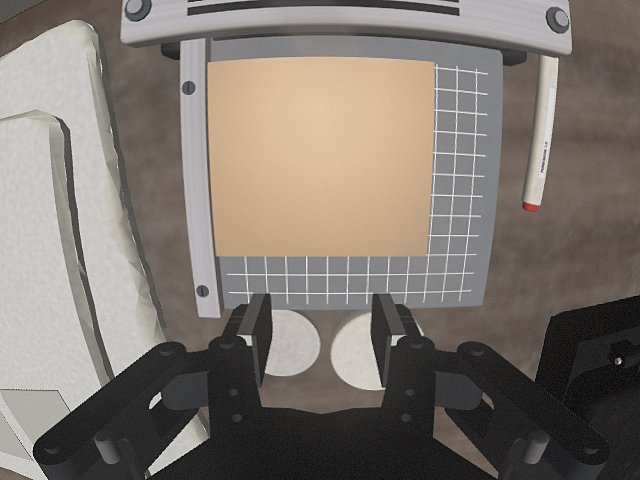

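Emit:
{"op": "carry_out", "data": {
  "increments": [
    [[0,0,0.025,0,0.003,0.006],[0,0,0.05,0,0.003,0.006],[0,0,0.067,0,0.003,0.006],[0,0,0.067,0,0.003,0.006],[0.01,0,0.067,0,0.003,0.006]]
  ]
}}

```text
clock: 10.17
eef_pos: [421.2, 218.4, 53.2]
tcp_rot: [3.142, -0.001, 0.436]
contact_force: [0.5, 0.5, 0.1]
opening: 0.504
```

Emit:
{"op": "carry_out", "data": {
  "increments": [
    [[0.01,0,0,0,0,0],[0.02,0,0,0,0,0],[0.03,0,0,0,0,0],[0.04,0,0,0,0,0],[0.045,0,0,0,0,0]]
  ]
}}

```text
clock: 10.58
eef_pos: [439.3, 226.8, 54.0]
tcp_rot: [-3.142, -0.004, 0.435]
contact_force: [-0.5, 0.3, 0.9]
opening: 0.498
```

```bash
python3 - <<'E'
from h import *
f=optics.grab_frame("wrist");cv2.imwrite("pics/w9.png",f["img"][:,:,::-1])
gt(-7,13,52.4,0)
E
```

```text
pos [439.4 226.9  54. ] clk 10.63 row [0.0985, -0.0001, 0.0045, -0.0, -0.004, -0.0006] F [-0.  -0.4  1.6]
now in trimmer [-46.4  13. ]
```

View pics/w9.png

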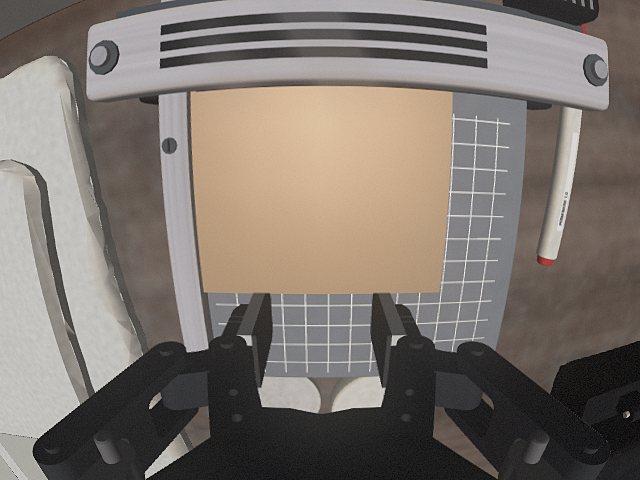

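Emit:
{"op": "carry_out", "data": {
  "increments": [
    [[0.01,0,0.004,0,-0.004,0],[0.02,0,0.004,0,-0.004,0],[0.03,0,0.004,0,-0.004,0],[0.04,0,0.004,0,-0.004,0],[0.05,0,0.004,0,-0.004,0]]
  ]
}}

```text
clock: 11.05
eef_pos: [457.0, 235.0, 52.2]
tcp_rot: [-3.142, 0.001, 0.435]
contact_force: [-0.9, -0.1, 0.3]
opening: 0.5
```

Emit:
{"op": "carry_out", "data": {
  "increments": [
    [[0.01,0,0,0,0,0],[0.02,0,0,0,0,0],[0.025,0,0,0,0,0],[0.025,0,0,0,0,0]]
  ]
}}

```text
clock: 11.38
eef_pos: [466.3, 239.3, 52.2]
tcp_rot: [-3.142, 0.0, 0.435]
contact_force: [0.6, -0.0, -0.4]
opening: 0.502
```

```bash
python3 - <<'E'
from h import *
f=optics.grab_frame("wrist");cv2.imwrite("pics/w10.png",f["img"][:,:,::-1])
np.save("w10.npy",f,allow_pickle=True)
gt(-6,13,52.4,0)
for c in ("top","scene"):
    f=optics.grab_frame(c);cv2.imwrite(f"pics/{c}10.png",f["img"][:,:,::-1])
E
```

```text
pos [465.9 239.1  52.1] clk 11.43 row [0.0282, -0.0002, -0.0007, -0.0, 0.0009, -0.0007] F [ 0.3 -0.3  1.6]
now in trimmer [-17.3  12.9]
```

View pics/w10.png

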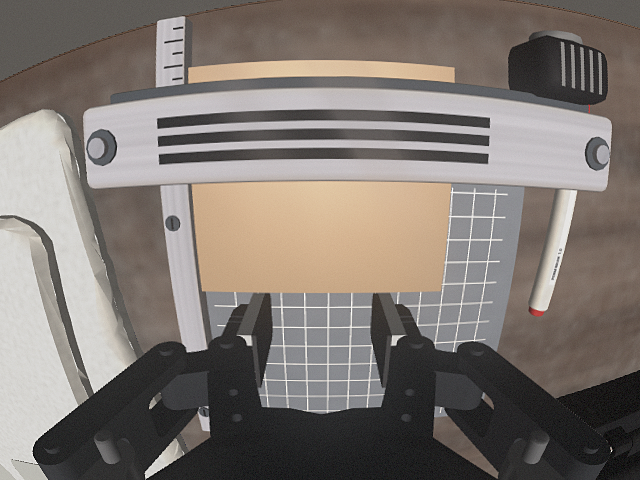

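```bash
python3 - <<'E'
import cv2
i=cv2.imread("pics/w10.png")
cv2.imwrite("pics/w10z.png",cv2.resize(i[5:105,140:265],None,fx=6,fy=6,interpolation=cv2.INTER_CUBIC))
E
```

```text
(no output)
```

View pics/w10z.png

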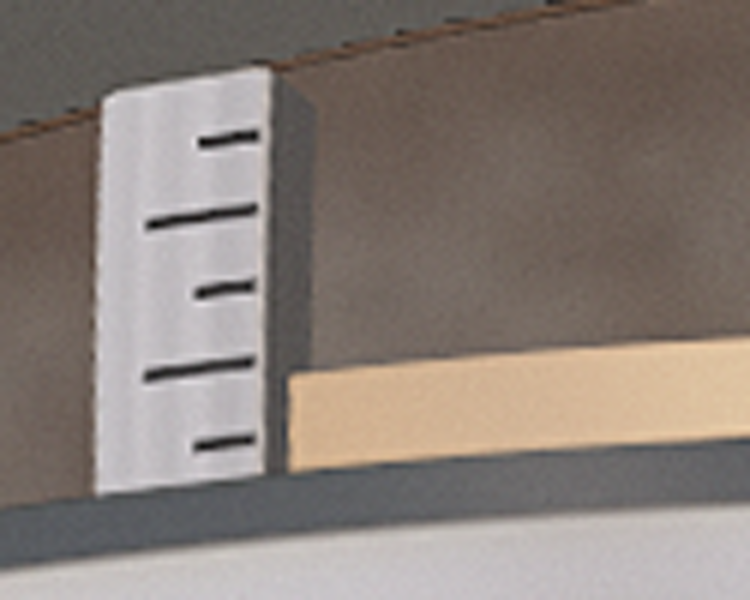

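```bash
python3 - <<'E'
from h import *
f=np.load("w10.npy",allow_pickle=True).item()
Z=lambda p:(np.array(p)+.5)/6-.5+[140,5]
n=[]
for k,uv in [(25,(258,135)),(20,(256,209)),(15,(255,286)),(10,(253,362)),(5,(253,438))]:
    p=wt(ray(f,Z(uv),40)[0]);n.append((k,p[0]));print(k,p.round(2))
n=np.array(n);a=np.polyfit(n[:,1],n[:,0],1);print(a)
print("end",wt(ray(f,Z((272,68)),40)[0]))
print("fence inner",[wt(ray(f,Z(q),40)[0]).round(2) for q in [(272,68),(264,470)]])
for q in [(290,374),(750,338)]:
    p=wt(ray(f,Z(q),36)[0]);print("card",p.round(2),np.polyval(a,p[0]))
F=f["img"]
for u in (200,250,300,350,400,440):
    # edge: detect strongest row gradient between 50 and 75
    col=F[45:78,u].astype(int)[:,0]-0
    b=F[45:80,u].astype(float);g=b[:,0]-b[:,2] # r-b
    d=np.diff(F[45:78,u].astype(float).sum(1));v=45+np.argmax(d)+.5
    p=wt(ray(f,(u,v),36)[0]);print(u,v,p.round(2),np.polyval(a,p[0]).round(2))
p=[wt(ray(f,q,36)[0]).round(2) for q in [(203,292),(444,292),(191,185)]];print(p)
E
```

```text
25 [99.48 63.3 ]
20 [94.55 63.29]
15 [89.51 63.24]
10 [84.62 63.31]
5 [79.79 63.29]
[  1.01388235 -75.83414515]
end [103.89989142  62.53829257]
fence inner [array([103.9 ,  62.54]), array([77.69, 62.57])]
card [84.37 62.33] 9.706204990327578
card [84.27 33.08] 9.60474687219154
200 65.5 [84.4 57.5] 9.74
250 61.5 [84.35 38.43] 9.69
300 59.5 [84.35 20.3 ] 9.69
350 59.5 [84.4   2.42] 9.73
400 62.5 [ 84.1  -15.82] 9.43
440 65.5 [ 84.22 -31.13] 9.55
[array([-5.45, 61.86]), array([ -5.67, -38.3 ]), array([39.01, 62.53])]
```

Emit:
{"op": "carry_out", "data": {
  "increments": [
    [[0.005,0,0,0,0,0],[0.01,0,0,0,0,0],[0.015,0,0,0,0,0],[0.02,0,0,0,0,0],[0.02,0,0,0,0,0]]
  ]
}}

```text
clock: 11.95
eef_pos: [473.5, 242.7, 52.3]
tcp_rot: [-3.142, 0.0, 0.435]
contact_force: [1.1, 0.7, -1.0]
opening: 0.499
```

```bash
python3 - <<'E'
from h import *
gt(-6,13,52.4,0)
f=optics.grab_frame("wrist");cv2.imwrite("pics/w11.png",f["img"][:,:,::-1])
np.save("w11.npy",f,allow_pickle=True)
cv2.imwrite("pics/w11z.png",cv2.resize(f["img"][5:105,140:265,::-1],None,fx=6,fy=6,interpolation=cv2.INTER_CUBIC))
gt(-6,13,52.4,0)
E
```

```text
pos [473.5 242.7  52.3] clk 11.95 row [0.0073, -0.0002, -0.0003, -0.0, 0.0004, -0.0007] F [ 1.1  0.7 -1. ]
now in trimmer [-8.9 12.9]
pos [473.2 242.6  52.2] clk 12.0 row [0.008, -0.0001, -0.0004, -0.0, 0.0007, -0.0006] F [ 0.1 -0.3 -0.4]
now in trimmer [-9.2 13. ]
```

View pics/w11z.png

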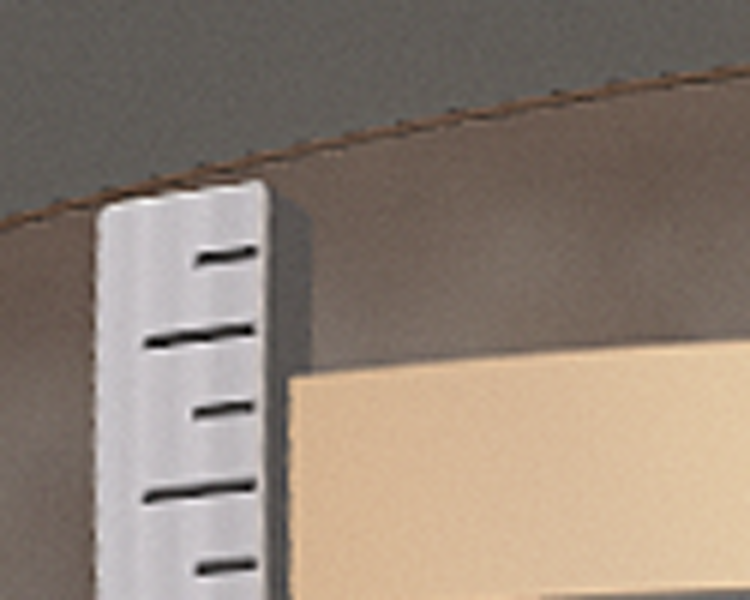

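View pics/w11.png

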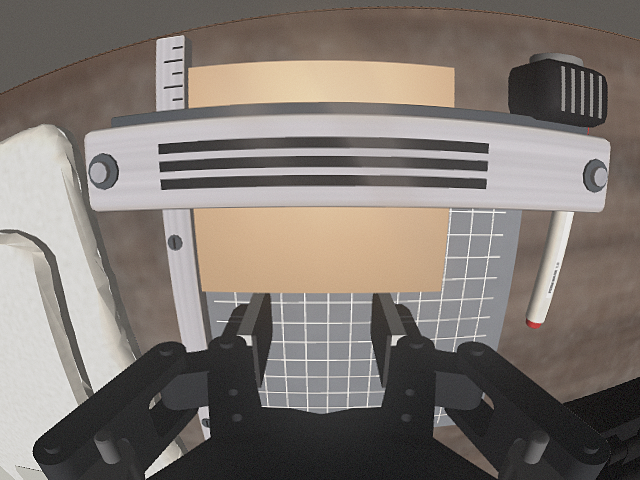

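```bash
cat > meas.py <<'E'
from h import *
def meas(f,ticks,corner):
    Z=lambda p:(np.array(p)+.5)/6-.5+[140,5]
    n=np.array([(k,wt(ray(f,Z(uv),40)[0])[0]) for k,uv in ticks]);a=np.polyfit(n[:,1],n[:,0],1);print(a,n[:,1].round(2))
    p=wt(ray(f,Z(corner),36)[0]);print("corner",p.round(2),np.polyval(a,p[0]).round(2))
    for u in (200,250,300,350,400,440):
        d=np.diff(f["img"][45:78,u].astype(float).sum(1));v=45+np.argmax(d)+.5
        p=wt(ray(f,(u,v),36)[0]);print(u,v,p.round(2),np.polyval(a,p[0]).round(2))
E
python3 - <<'E'
from meas import *
f=np.load("w11.npy",allow_pickle=True).item()
meas(f,[(25,(255,253)),(20,(254,329)),(15,(253,406)),(10,(253,486)),(5,(254,565))],(290,377))
E
```

```text
[  1.00540223 -75.2001257 ] [99.63 94.7  89.77 84.71 79.76]
corner [92.13 62.36] 17.43
200 66.5 [91.97 57.53] 17.27
250 62.5 [91.93 38.45] 17.23
300 60.5 [91.94 20.3 ] 17.23
350 60.5 [91.98  2.42] 17.27
400 62.5 [ 92.06 -15.84] 17.36
440 65.5 [ 92.18 -31.16] 17.48
```

Emit:
{"op": "carry_out", "data": {
  "increments": [
    [[0.003,0,0,0,0,0],[0.0066,0,0,0,0,0],[0.0066,0,0,0,0,0],[0.0066,0,0,0,0,0]]
  ]
}}

```text
clock: 12.33
eef_pos: [475.4, 243.6, 52.2]
tcp_rot: [-3.142, 0.001, 0.435]
contact_force: [0.5, 0.3, 0.5]
opening: 0.498
```

```bash
python3 - <<'E'
from h import *
f=optics.grab_frame("wrist");cv2.imwrite("pics/w12.png",f["img"][:,:,::-1])
np.save("w12.npy",f,allow_pickle=True)
cv2.imwrite("pics/w12z.png",cv2.resize(f["img"][5:105,140:265,::-1],None,fx=6,fy=6,interpolation=cv2.INTER_CUBIC))
gt(-6,13,52.4,0)
E
```

```text
pos [475.3 243.5  52.2] clk 12.38 row [0.0021, -0.0001, -0.0006, -0.0, 0.001, -0.0007] F [-0.1  0.2  0.4]
now in trimmer [-6.9 13. ]
```

View pics/w12z.png

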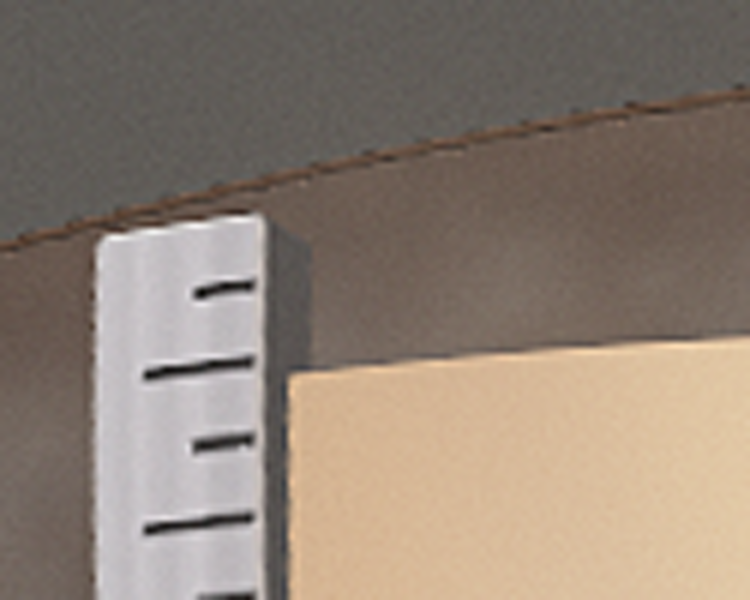

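```bash
python3 - <<'E'
from meas import *
f=np.load("w12.npy",allow_pickle=True).item()
meas(f,[(25,(255,286)),(20,(253,362)),(15,(253,438)),(10,(253,518)),(5,(254,598))],(290,376))
E
```

```text
[  1.01256937 -75.88401123] [99.58 94.69 89.86 84.82 79.83]
corner [94.31 62.31] 19.61
200 65.5 [94.47 57.48] 19.78
250 61.5 [94.42 38.42] 19.72
300 59.5 [94.42 20.29] 19.73
350 59.5 [94.46  2.41] 19.77
400 62.5 [ 94.17 -15.82] 19.47
440 65.5 [ 94.29 -31.13] 19.59
```

Emit:
{"op": "carry_out", "data": {
  "increments": [
    [[0.001,0,0,0,0,0],[0.001,0,0,0,0,0],[0.001,0,0,0,0,0]]
  ]
}}

```text
clock: 12.63
eef_pos: [475.7, 243.7, 52.2]
tcp_rot: [-3.142, 0.001, 0.435]
contact_force: [-0.4, 1.1, 0.3]
opening: 0.498
```

Emit:
{"op": "carry_out", "data": {
  "increments": [
    [[-0.01,0,0,0,0,0],[-0.025,0,0,0,0,0],[-0.025,0,-0.08,0,0,0],[-0.025,0,-0.16,0,0,0],[-0.025,0,-0.16,0,0,0]]
  ]
}}

```text
clock: 13.05
eef_pos: [468.7, 240.5, 120.8]
tcp_rot: [-3.141, -0.005, 0.435]
contact_force: [2.0, 0.3, 0.5]
opening: 0.5
```

```bash
python3 - <<'E'
from h import *
f=optics.grab_frame("wrist");cv2.imwrite("pics/w13.png",f["img"][:,:,::-1])
np.save("w13.npy",f,allow_pickle=True)
gt(59,0,115,90)
gt(59,0,115,180)
E
```

```text
pos [468.  240.2 118.8] clk 13.1 row [0.1848, 0.0324, 0.0103, 0.003, -0.0032, -1.5006] F [-0.1 -0.3  1.2]
now in trimmer [-14.9  13. ]
pos [468.  240.2 118.8] clk 13.1 row [0.1848, 0.0324, 0.0103, -0.0062, 0.0003, 2.9994] F [-0.1 -0.3  1.2]
now in trimmer [-14.9  13. ]
```

View pics/w13.png

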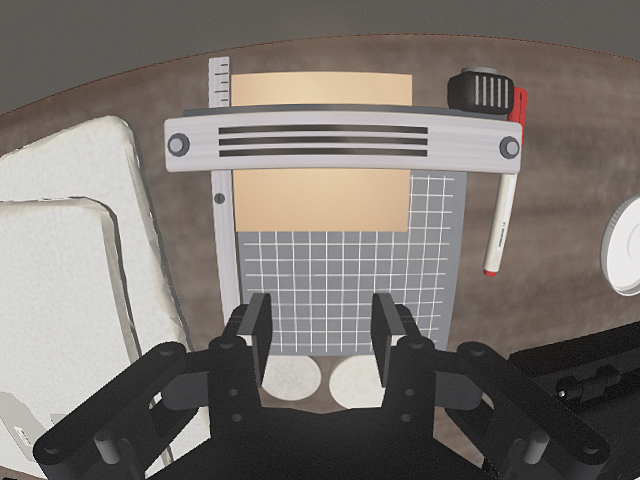

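Emit:
{"op": "carry_out", "data": {
  "increments": [
    [[0,0,0,0,0,-0.11],[0,0,0,0,0,-0.22],[0,0,0,0,0,-0.33],[0,0,0,0,0,-0.44],[0,0,0,0,0,-0.55]]
  ],
  "hand": 1,
  "squeeze": 40
}}

```text
clock: 13.52
eef_pos: [465.7, 239.0, 115.2]
tcp_rot: [-3.14, 0.002, 1.016]
contact_force: [0.1, 0.4, 0.1]
opening: 0.001
```

Emit:
{"op": "carry_out", "data": {
  "increments": [
    [[0,0,0,0,0,-0.11],[0,0,0,0,0,-0.22],[0,0,0,0,0,-0.33],[0,0,0,0,0,-0.44],[0,0,0,0,0,-0.55]]
  ]
}}

```text
clock: 13.93
eef_pos: [465.6, 239.0, 115.1]
tcp_rot: [-3.139, 0.001, 1.592]
contact_force: [-0.4, -0.3, -0.2]
opening: 0.002
```

Emit:
{"op": "carry_out", "data": {
  "increments": [
    [[0,0,0,0,0,-0.11],[0,0,0,0,0,-0.22],[0,0,0,0,0,-0.33],[0,0,0,0,0,-0.4],[0,0,0,0,0,-0.4]]
  ]
}}

```text
clock: 14.35
eef_pos: [465.7, 239.0, 115.2]
tcp_rot: [-3.139, 0.0, 2.009]
contact_force: [0.1, 1.0, -0.4]
opening: 0.004
```

```bash
python3 - <<'E'
from h import *
gt(59.5,0,110,90)
f=optics.grab_frame("wrist");cv2.imwrite("pics/w14.png",f["img"][:,:,::-1])
gt(59.5,0,110,90)
E
```

```text
pos [465.7 239.  115.2] clk 14.35 row [-0.0328, 0.1924, 0.0124, -0.0026, 0.0001, 0.0025] F [ 0.1  1.  -0.4]
now in trimmer [-17.5  12.9]
pos [465.9 239.1 115.3] clk 14.4 row [-0.0319, 0.1921, 0.0129, -0.0024, 0.0, -0.002] F [ 0.4 -0.1 -0.5]
now in trimmer [-17.3  12.9]
```

View pics/w14.png

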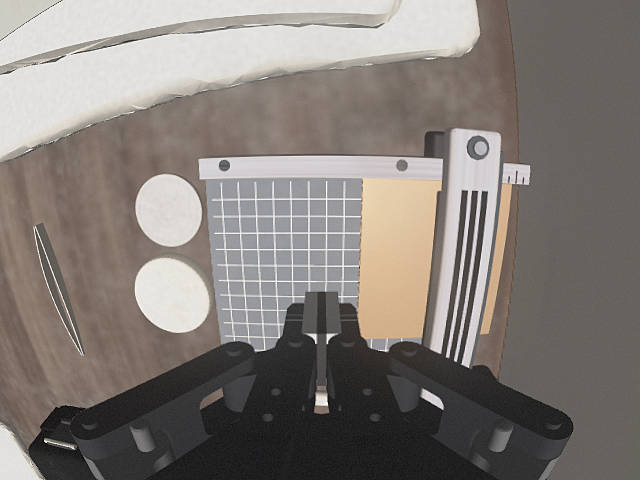

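Emit:
{"op": "carry_out", "data": {
  "increments": [
    [[-0.01,0.06,0,0,0,0],[-0.02,0.12,0,0,0,0],[-0.032,0.17,0,0,0,0],[-0.032,0.192,0,0,0,0],[-0.032,0.192,0,0,0,0]]
  ]
}}

```text
clock: 14.82
eef_pos: [542.9, 260.7, 115.6]
tcp_rot: [-3.141, -0.0, 2.003]
contact_force: [-0.4, 0.2, 0.5]
opening: 0.004
```

```bash
python3 - <<'E'
from h import *
f=optics.grab_frame("wrist");cv2.imwrite("pics/w15.png",f["img"][:,:,::-1])
gt(59.5,0,95,90)
E
```

```text
pos [541.3 260.1 115.4] clk 14.87 row [-0.0003, -0.0011, 0.051, -0.0021, -0.0001, -0.0025] F [-0.6  0.1 -0.9]
now in trimmer [60.   0.1]
```

View pics/w15.png

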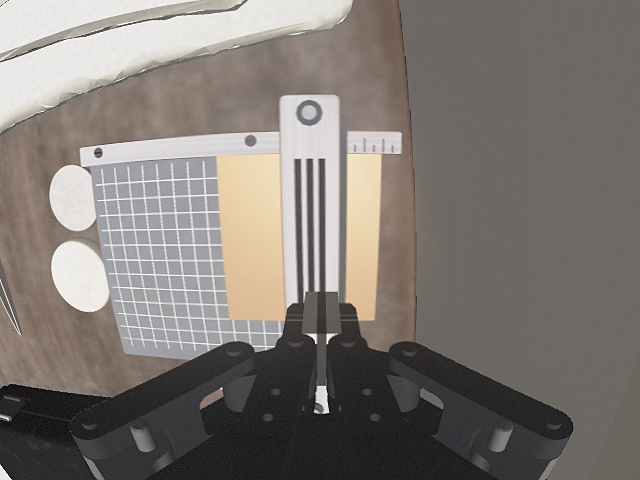

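Emit:
{"op": "carry_out", "data": {
  "increments": [
    [[0,-0.01,0,0,0,0],[0,-0.01,0.02,0,0,0],[0,-0.01,0.04,0,0,0],[0,-0.01,0.05,0,0,0],[0,-0.01,0.05,0,0,0]]
  ]
}}

```text
clock: 15.28
eef_pos: [536.8, 258.1, 94.6]
tcp_rot: [-3.138, 0.0, 2.006]
contact_force: [-0.3, 0.1, 0.1]
opening: 0.002
```

```bash
python3 - <<'E'
from h import *
f=optics.grab_frame("wrist");cv2.imwrite("pics/w16.png",f["img"][:,:,::-1])
gt(56,0,90,90)
E
```

```text
pos [537.3 258.3  95.3] clk 15.33 row [-0.0004, 0.0012, 0.0131, -0.0026, 0.0, -0.0007] F [ 0.5 -0.1 -0.3]
now in trimmer [55.5  0.2]
```

View pics/w16.png

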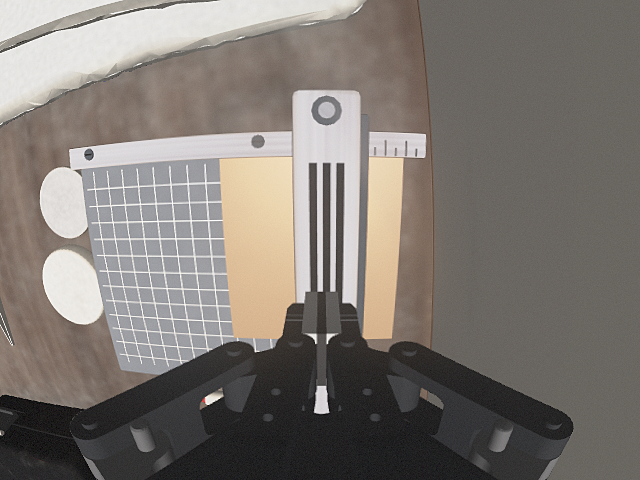

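Emit:
{"op": "carry_out", "data": {
  "increments": [
    [[0,0.005,0,0,0,0],[0,0.005,0.0025,0,0,0],[0,0.005,0.005,0,0,0],[0,0.005,0.0075,0,0,0],[0,0.005,0.01,0,0,0]]
  ]
}}

```text
clock: 15.75
eef_pos: [539.9, 259.4, 92.1]
tcp_rot: [-3.141, -0.0, 2.006]
contact_force: [0.2, 0.0, -0.1]
opening: 0.001
```

Emit:
{"op": "carry_out", "data": {
  "increments": [
    [[0,0,0.0025,0,0,0],[0,0,0.005,0,0,0],[0,0,0.0075,0,0,0],[0,0,0.01,0,0,0],[0,0,0.01,0,0,0]]
  ]
}}

```text
clock: 16.17
eef_pos: [539.9, 259.4, 88.0]
tcp_rot: [-3.141, 0.0, 2.006]
contact_force: [-0.9, -0.4, 1.2]
opening: 0.001
```

Emit:
{"op": "carry_out", "data": {
  "increments": [
    [[0,0,0.0025,0,0,0],[0,0,0.005,0,0,0],[0,0,0.0075,0,0,0],[0,0,0.01,0,0,0],[0,0,0.01,0,0,0]]
  ]
}}

```text
clock: 16.58
eef_pos: [539.9, 259.4, 84.0]
tcp_rot: [-3.141, 0.0, 2.006]
contact_force: [0.2, -0.8, 1.7]
opening: -0.002
```

Emit:
{"op": "carry_out", "data": {
  "increments": [
    [[0,0,0.0025,0,0,0],[0,0,0.005,0,0,0],[0,0,0.0075,0,0,0],[0,0,0.01,0,0,0],[0,0,0.01,0,0,0]]
  ]
}}

```text
clock: 17.0
eef_pos: [539.9, 259.4, 80.0]
tcp_rot: [-3.141, -0.0, 2.005]
contact_force: [-0.6, -0.1, 3.7]
opening: 0.001
```

Emit:
{"op": "carry_out", "data": {
  "increments": [
    [[0,0,0.0025,0,0,0],[0,0,0.005,0,0,0],[0,0,0.0075,0,0,0],[0,0,0.0075,0,0,0]]
  ]
}}

```text
clock: 17.33
eef_pos: [540.0, 259.4, 77.6]
tcp_rot: [-3.141, 0.0, 2.006]
contact_force: [-2.0, -1.0, 10.8]
opening: -0.002
```

Emit:
{"op": "carry_out", "data": {
  "increments": [
    [[0,0,0.0025,0,0,0],[0,0,0.005,0,0,0],[0,0,0.005,0,0,0]]
  ]
}}

```text
clock: 17.58
eef_pos: [540.0, 259.5, 76.1]
tcp_rot: [-3.141, 0.0, 2.006]
contact_force: [-3.9, -2.2, 15.8]
opening: 0.002
```

```bash
python3 - <<'E'
from h import *
f=optics.grab_frame("wrist");cv2.imwrite("pics/w17.png",f["img"][:,:,::-1]);np.save("w17.npy",f,allow_pickle=True)
cv2.imwrite("pics/w17z.png",cv2.resize(f["img"][110:230,340:460,::-1],None,fx=5,fy=5,interpolation=cv2.INTER_CUBIC))
g=optics.grab_frame("scene");cv2.imwrite("pics/s17z.png",cv2.resize(g["img"][170:280,200:360,::-1],None,fx=5,fy=5,interpolation=cv2.INTER_CUBIC))
gt(56,0,76,90)
E
```

```text
pos [540.  259.5  76.2] clk 17.68 row [-0.0002, -0.0062, 0.0006, -0.0007, -0.0, -0.0007] F [-4.2 -3.  16.1]
now in trimmer [58.5  0.1]
```

View pics/w17.png

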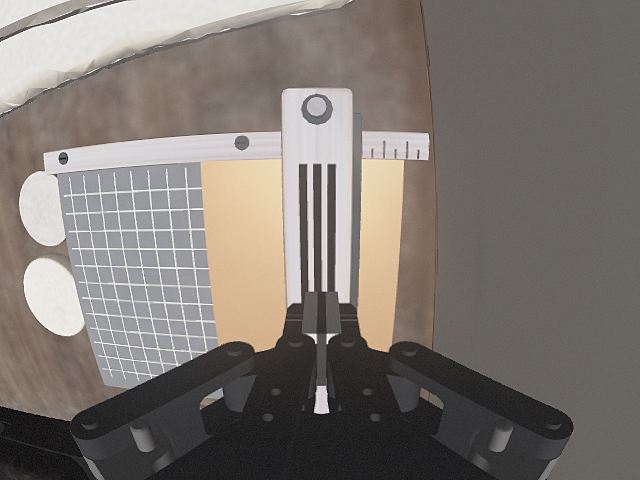

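View pics/w17z.png

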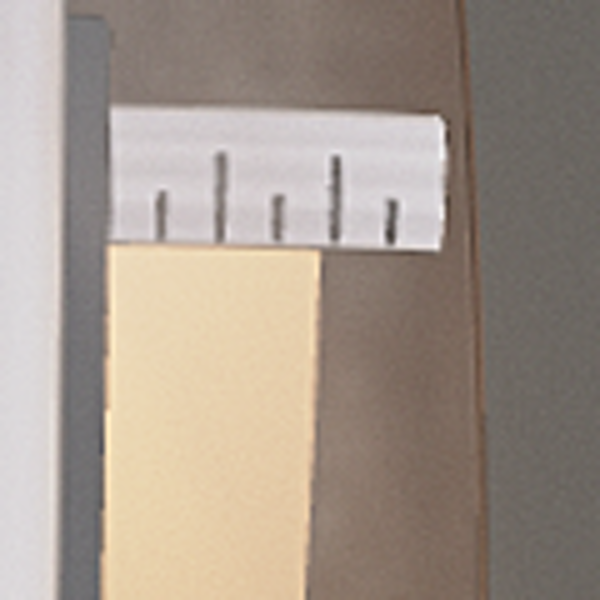

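View pics/s17z.png

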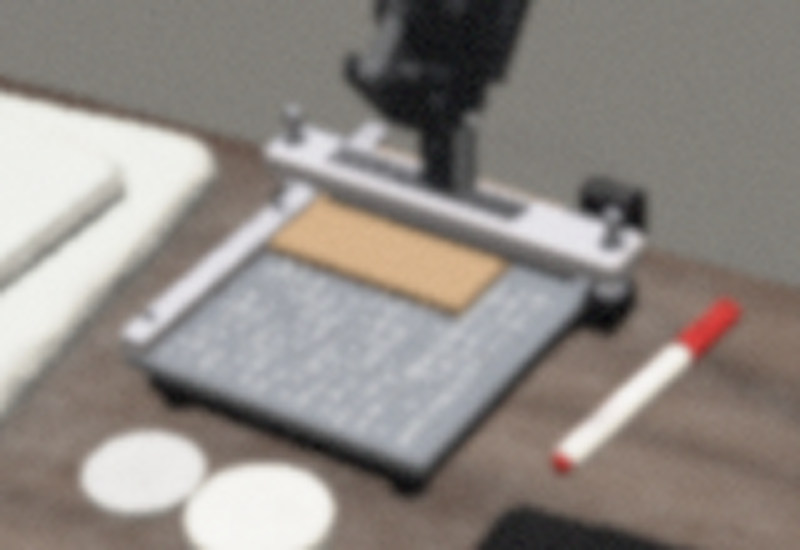

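```bash
python3 - <<'E'
from h import *
f=np.load("w17.npy",allow_pickle=True).item()
Z=lambda p:(np.array(p)+.5)/5-.5+[340,110]
n=np.array([(k,*wt(ray(f,Z(q),40)[0])) for k,q in [(5,(161,240)),(10,(220,240)),(15,(278,241)),(20,(334,241)),(25,(391,241))]]);a=np.polyfit(n[:,1],n[:,0],1);print(n.round(2),a)
for q in [(320,252),(313,450),(306,598)]:
    p=wt(ray(f,Z(q),36)[0]);print(p.round(2),np.polyval(a,p[0]).round(2))
print("fence inner top",wt(ray(f,Z((440,249)),40)[0]),wt(ray(f,Z((115,243)),40)[0]),"card left",wt(ray(f,Z((115,246)),36)[0]),wt(ray(f,Z((318,252)),36)[0]))
print("card rear-left, rear", wt(ray(f,(201,161),36)[0]),wt(ray(f,(217,343),36)[0]),"fence",wt(ray(f,(201,161),40)[0]))
E
```

```text
[[ 5.   79.81 63.69]
 [10.   84.82 63.8 ]
 [15.   89.81 63.84]
 [20.   94.67 63.99]
 [25.   99.69 64.17]] [  1.00757401 -75.43943015]
[94.37 62.73] 19.64
[94.43 45.15] 19.7
[94.49 31.59] 19.77
fence inner top [104.09940139  63.65519231] [75.92826224 63.36421764] card left [76.37080252 62.82687282] [94.19000239 62.72207409]
card rear-left, rear [ 5.48068422 63.06425023] [  4.50854667 -29.11571355] fence [ 6.81942473 63.34234009]
```

Emit:
{"op": "carry_out", "data": {
  "increments": [
    [[0,0,0.0015,0,0,0],[0,0,0.0015,0,0,0],[0,0,0.0015,0,0,0]]
  ]
}}

```text
clock: 17.93
eef_pos: [540.0, 259.5, 76.0]
tcp_rot: [-3.141, 0.0, 2.006]
contact_force: [-4.8, -2.6, 19.7]
opening: 0.0
```

```bash
python3 - <<'E'
from h import *
gt(58.5,0,76,90)
print(r.sign_off())
E
```

```text
pos [540.  259.5  76. ] clk 17.93 row [-0.0002, 0.0, -0.0001, -0.0006, 0.0, -0.0006] F [-4.8 -2.6 19.7]
now in trimmer [58.5  0.1]
the job is handed in; nothing more can be done
None
```

The pad is set for the 20 mm cut and the clamp bar is held down on it. I handed the job in at about 18 s.

- **Pushing:** I slid the pad left with two fingertips until it met the fence at about 9 N. I then pushed it forward from behind, reading the fence scale in the wrist camera. It was only ever slid, never lifted.
- **Clamping:** I pressed the middle of the bar with the closed fingers. It moved down about 12 mm from first contact. The last 0.6 mm of commanded travel moved it only about 0.1 mm while the force rose from 16 to 20 N, so the bar is at or near its end of travel.
- **Pad position:** A check with the bar down put the pad's front edge 19.6 to 19.8 mm past the bed edge, uncertain by about 0.3 mm. An earlier check before the last 0.4 mm nudge read 19.5 to 19.8 mm.
- **Against the fence:** Any gap between the pad and the fence was within about 0.5 mm, close to the measuring error. The readings hint at a skew of roughly 0.1 to 0.2°, but disagree on which way, so I left it alone.
- **Things around it:** The disc, lid and marker looked undisturbed in the last pictures. The petri dish and tape weren't rechecked at the end, but the arm never went near them.

The bar showed up about 3 mm nearer the robot than its listed position in the first fit. I centred the fingers on it by sight instead.

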